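# Check a frame for square with a diagonal rule

## Task

Check the small aluminium frame for squareness: use the slide rule pivoted in the middle of the round plate to measure both diagonals, pushing the slide out until its noses touch the corners each time. Then leave the rule set on the longer diagonal, noses in the corners, with the frame still in its place round the pivot.

Things in the scene. Friction and masses are not known exactly. Their poses are not given: they have to be found in the camera images.
- plate: Round steel checking plate, 268 mm across and 12 mm thick, fixed to the bench. Origin at the centre of its underside, straight below the rule's pivot; z up. A tall feeder bowl and a signal tower stand on the bench behind it: keep the wrist clear of them.
- frame: Loose 0.7 kg aluminium frame round the pivot. Bars 16 mm wide, 20 high (top 32 mm over the bench), all four inner sides 140 mm, but racked: one inner diagonal is about 14 mm longer than the other; find out which. If square, each inner corner would be 99 mm from the centre. Origin: its centre, underside; its x and y axes run along the two diagonals, so the corners lie on +x, +y, -x, -y.
- beam (a joint): Swing of the rule about the upright pivot at the plate's centre, rad, counter-clockwise from above; at 0 the knob end points along the plate's x axis. -1.95 to 1.95, stiff (0.1 N m), stays where left. The knob end may point to either corner of a diagonal. It swings clear inside the frame only while the slide is drawn in (slide below 0.006).
- slide (a joint): Extension of the rule, m, 0 (drawn in) to 0.045. Pushing the knob outward along the rule makes it grow; a hidden gear drives the tail out equally, so both noses touch together. Takes about 2.5 N, stays where left. Each nose is a polished upright pin of 4 mm radius, axis 58 mm + this value from the pivot; in a corner its axis stops 5 to 6 mm short of the inner corner.
- tail: The half of the slide without a knob, on the other side of the pivot. Origin at the pivot when the slide is drawn in, 12 mm above the bench; its x axis points towards the knob end of the rule.
- beam_pivot (a point): The pivot axis of the rule, 32 mm above the bench. Its x axis points along the rule towards the knob end.
- slide_knob (a point): Centre of the top of the slide's knob: an upright black round post of 16 mm diameter that stands 34 mm + slide from the pivot, its top 90 mm and its foot (a 22 mm collar) about 30 mm above the bench. Push it sideways with closed fingers, tips some 45 to 60 mm above the bench, clear over the frame.

How it is judged (in metres and radians):
On the way, in this order (a step that is already met when the one before it is completed fails the run):
1. the rule has been pushed out against the corners of the shorter diagonal (the longer one may be measured before it too) (contact force between tail and frame above 0.5 N and value of joint slide between 0.0285 and 0.0337 m and (angle between the x axis of beam_pivot and the x axis of frame, either way round below 0.04 rad or angle between the x axis of beam_pivot and the y axis of frame, either way round below 0.04 rad)), for 0.1 s.
2. after that, the rule has been pushed out against the corners of the longer diagonal (contact force between tail and frame above 0.5 N and value of joint slide above 0.035 m and (angle between the x axis of beam_pivot and the x axis of frame, either way round below 0.04 rad or angle between the x axis of beam_pivot and the y axis of frame, either way round below 0.04 rad)), for 0.1 s.
At the end, for the whole second after the job is handed in: The rule lies along the longer diagonal (within 0.04 rad), extended to within about 4 mm of full contact with its corners; the frame lies flat and at rest on the plate, its centre within 12 mm of the pivot (value of joint slide above 0.0345 m and (angle between the x axis of beam_pivot and the x axis of frame, either way round below 0.04 rad or angle between the x axis of beam_pivot and the y axis of frame, either way round below 0.04 rad) and horizontal distance between frame and plate below 0.012 m and height (world z) of frame below 0.016 m and linear speed of frame below 0.01 m/s); the robot touches nothing.
It also fails if it takes over 72 s, if anything falls off the work surface, if the arm or the gripper's body presses on something with over 40 N, if the wrist force passes 120 N, or if a joint passes its speed limit or range.

## Robot

A 7-joint arm with a two-finger parallel gripper is mounted at the origin on a cart in front of the work surface, level with it; the furniture and walls round the work are solid. World frame = base frame: x ahead of the robot, y to its left, z up, the work surface at z = 0. Lengths are in m, angles in degrees, forces in N, time in s.
With the tool pointing down it reaches from about 0.425 to 0.875 m from the base axis. Payload 4.7 kg.
Tool frame: the origin (TCP) lies at the very end of the fingers, on their centre line; the grasp point (between the pads) lies 19 mm behind it; z points along the fingers, y is the line along which they close (so a half turn about z gives the same grasp; the last joint's range is limited). The gripper opens to 87 mm and grips with 3 to 60 N. Pads are 19 mm wide; open, the fingers measure 117 mm over their backs; the gripper's body (75 mm by 190 mm) begins 51 mm behind the grasp point.
Start: joints at [72.027, 18.392, -4.016, 83.108, 1.295, 78.541, -3.26], TCP at [0.209, -0.615, 0.223] pointing down, gripper open.
Joint ranges: [-163.93, 163.93], [-17.29, 119.83], [-79.2, 71.16], [3.27, 140.29], [-89.18, 269.18], [5.43, 117.66], [-154.24, 154.24]. Speed limits (degrees/s): [147.25, 147.25, 180, 180, 180, 180, 180].

## Interface

Orientations are given as a 3x3 rotation matrix whose columns are the frame's x, y, z axes.
In Python, from bench import robot, eoat, kinematics, eyes, sign_off, spotter, sensors gives the robot as it stands. Calls block until the motion is done:
- robot.reach(position, orientation): joint-space move of the TCP to a pose.
- robot.servo_line(position, rot=None, max_speed=0.15, f_stop=None): straight line of the TCP; rot=None keeps the orientation; max_speed is the mean speed in m/s. With f_stop (N) it stops when the force on the tool has changed by that much, and returns True; else False.
- robot.movej(angles): joint-space move.
- eoat.grip(opening, newtons=None): opening from 0.0 (shut) to 1.0 (fully open); newtons is the grip in N (None keeps the last); returns when the fingers have stopped.
- robot.wait(seconds).
- kinematics.solve_ik(position, orientation): joint angles nearest the present ones, or None.
- eyes.camera(name): name is "scene" or "top" or "wrist"; returns a dict with "image" (420x560x3 uint8, blue, green, red), "z_map" (420x560 float32, m along the optical axis (not along the pixel's ray), 0 where there is no reading), "fx", "fy", "cx", "cy" (pixels), "origin" and "attitude" of the camera in the world. Camera axes: x right, y down, z forward; pixel columns grow to the right and rows downward; lengths in m; the calibration is good to about 2 mm. A picture is of the moment at which its call begins.
A pose or a line that the arm cannot do raises robot.Unreachable and nothing moves.
- sign_off(): hands the job in; it is judged then, once.
Trained networks look in a picture, given as the dict that the camera call returned (one of the last four; its "shot" number tells which), for a name from the list of things; names that differ only in an ending like _2 or _b are one class to them, and where a whole thing is asked for, a point or a joint stands for the part that bears it (a point fixed in the world has none). Each returns a list of dicts, best first, with "conf" (0 to 1); they miss things now and then, are a little off and sometimes report something else, mostly with a low value. They report only what shows in the picture. A call takes as long as a camera call.
- spotter.recognise(picture, query): "bbox" ([left, top, right, bottom] as shares, 0 to 1, of the picture: columns of its width, rows of its height, round what is visible of it).
- spotter.masks_of(picture, query): "pixels" (420x560 bool, what is visible of it) and "bbox" ([left, top, right, bottom] as shares, 0 to 1, of the picture: columns of its width, rows of its height, round what is visible of it).
Readings, each from a call of its own:
- sensors.current_clock(): time.
- sensors.current_joint_pos(): joint angles.
- sensors.current_joint_velocities(): joint speeds.
- sensors.current_effort(): joint torques, N m.
- sensors.current_ee_pos(): TCP position.
- sensors.current_tool_rot(): TCP orientation.
- sensors.current_contact_force(): force on the tool from outside, world axes, zero at the start.
- sensors.current_wrist_torque(): the same for the moment, N m.
- sensors.current_gripper_width(): opening from 0.0 (shut) to 1.0 (fully open).
- sensors.current_grip_force(): force on a finger pad.
Only numpy, scipy, OpenCV 4.12 (cv2) and the standard library are available. Lean on these libraries where they do the work, as an engineer would, in place of code of your own. Each camera call takes 0.05 s, during which the arm holds its last target. There are 200 camera calls.

## Working session

There is one attempt and no reset: what is moved stays moved. The work goes in short steps, each a Python script; the robot and the scene stay as the last script left them, time stands still between calls to the robot, and variables do not carry over. Pictures are saved under pics/ and viewed, at most 10 in all, crops included, and the job is handed in when it is done.

```bash
ls; mkdir -p pics; python3 - <<'E'
from bench import robot,eoat,kinematics,eyes,spotter,sensors
import cv2,numpy as np
np.set_printoptions(precision=4,suppress=True)
for n in("top","scene"):
    p=eyes.camera(n); cv2.imwrite(f"pics/{n}0.png",p["image"])
    print(n,p["fx"],p["fy"],p["cx"],p["cy"],p["origin"],np.array(p["attitude"]).tolist())
    for q in("plate","frame","slide_knob","tail","beam"):
        r=spotter.masks_of(p,q); print(q,[(round(d["conf"],2),np.round(np.array(d["bbox"])*[560,420,560,420],1).tolist(),int(d["pixels"].sum())) for d in r[:3]])
print(sensors.current_clock())
E
```

```text
bench.py
pics
top 406.115025196381 406.115025196381 278.4097133833971 219.15916477940627 [0.3309 0.042  0.94  ] [[-0.008728081933098954, -0.9849858349238303, 0.17241440074765904], [-0.9999323968524728, 0.0072724193773001464, -0.009072686551928534], [0.007682597909430656, -0.17248193214306803, -0.9849827210532965]]
plate [(0.84, [258.4, 166.4, 372.4, 281.7], 8235)]
frame [(0.8, [274.3, 182.4, 357.3, 261.4], 2203)]
slide_knob [(0.48, [311.2, 194.8, 322.1, 219.5], 164)]
tail [(0.64, [311.5, 224.4, 319.5, 248.8], 101), (0.57, [311.4, 193.6, 318.7, 221.3], 137)]
beam [(0.84, [309.9, 196.9, 323.1, 248.8], 425)]
scene 467.77635748647566 467.77635748647566 280.1896301236693 208.12111736593792 [0.1856 0.5647 0.6371] [[-0.8593342060069906, -0.32230220194715553, 0.397071798301453], [-0.5110924977700051, 0.5687711886162963, -0.6444251653397953], [-0.01814334890675187, -0.756717004976114, -0.6534907751991816]]
plate [(0.75, [248.3, 178.9, 382.0, 277.9], 7130)]
frame [(0.69, [256.0, 179.5, 374.1, 262.0], 3249)]
slide_knob [(0.6, [290.3, 183.0, 313.7, 216.7], 308)]
tail []
beam [(0.58, [285.8, 180.0, 346.1, 232.2], 809)]
0.6
```

```bash
python3 - <<'E'
import cv2,numpy as np
a=cv2.imread("pics/top0.png");b=cv2.imread("pics/scene0.png")
c=cv2.resize(a[155:295,245:385],(560,560),interpolation=cv2.INTER_CUBIC)
cv2.imwrite("pics/c0.png",c); cv2.imwrite("pics/b0.png",b)
E
```

```text
(no output)
```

View pics/c0.png

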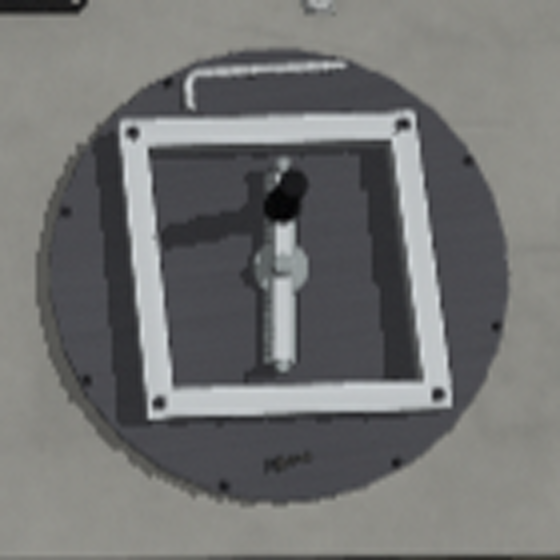

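View pics/scene0.png

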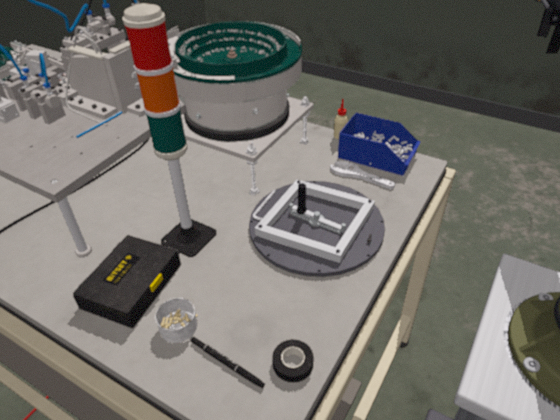

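The top view shows the rule drawn in, with its knob pointing up in the image (world +x). The frame is racked, with the longer diagonal running from image top-left to bottom-right (crop 125,120 to 440,400). In the scene view the tower and bowl stand on the far +y/+x side. Next I'll take closer wrist views.

```bash
cat > h.py <<'E'
from bench import robot,eoat,kinematics,eyes,spotter,sensors,sign_off
import cv2,numpy as np
np.set_printoptions(precision=4,suppress=True)
def unproj(p,uv,z):
    uv=np.atleast_2d(uv).astype(float)
    d=np.c_[(uv[:,0]-p["cx"])/p["fx"],(uv[:,1]-p["cy"])/p["fy"],np.ones(len(uv))]@np.array(p["attitude"]).T
    o=np.array(p["origin"]); return (o+d*((z-o[2])/d[:,2])[:,None])[:,:2]
def proj(p,P):
    c=(np.atleast_2d(P)-p["origin"])@np.array(p["attitude"])
    return np.c_[c[:,0]/c[:,2]*p["fx"]+p["cx"],c[:,1]/c[:,2]*p["fy"]+p["cy"]]
def R(yaw): # tool down, closing axis (tool y) at angle yaw in world
    y=np.array([np.cos(yaw),np.sin(yaw),0]); z=np.array([0,0,-1.])
    return np.c_[np.cross(y,z),y,z]
def best(p,q):
    r=spotter.masks_of(p,q); return r[0]["pixels"] if r else None
E
python3 - <<'E'
from h import *
p=eyes.camera("top")
m=best(p,"plate")|best(p,"frame")
c=max(cv2.findContours(m.astype(np.uint8),0,1)[0],key=cv2.contourArea)
w=unproj(p,c[:,0],0.012); (cx,cy),r=cv2.minEnclosingCircle(w.astype(np.float32)*1000); print("plate",cx,cy,r)
C=np.array([cx,cy])/1000
print(sensors.current_tool_rot(),[(y,kinematics.solve_ik([*C,z],R(np.radians(y)))) for z in(.25,.06) for y in (90,45,0,-45,-90,-135)])
E
```

```text
plate 484.77593994140625 -50.371376037597656 134.35403442382812
[[ 0.9467  0.322   0.    ]
 [ 0.322  -0.9467 -0.0001]
 [-0.      0.0001 -1.    ]] [(90, array([ 45.7446,  -0.9959, -41.964 , 101.8276,  -0.6786,  78.9137,
        93.9154])), (45, array([ 38.4038,  -1.1386, -34.7794, 102.0194,  -0.6618,  78.9165,
        48.7569])), (0, array([ 46.1505,  -0.9884, -42.3612, 101.8176,  -0.6786,  78.9136,
         3.924 ])), (-45, array([ 44.9604,  -1.0105, -41.1964, 101.8472,  -0.6782,  78.9139,
       -41.1012])), (-90, array([ 43.9151,  -1.0302, -40.1734, 101.8737,  -0.6772,  78.9143,
       -86.1235])), (-135, array([  42.8462,   -1.0507,  -39.1273,  101.9012,   -0.6756,   78.9147,
       -131.1464])), (90, array([ 45.7419,  11.6788, -46.1095, 114.9682,   9.9858,  57.2756,
        84.7942])), (45, array([ 44.8321,  11.4752, -45.0921, 114.9925,   9.6471,  57.2243,
        40.0608])), (0, array([ 43.3051,  11.1533, -43.3929, 115.0342,   9.102 ,  57.1445,
        -4.5103])), (-45, array([ 41.9949,  10.8953, -41.9427, 115.0706,   8.6558,  57.0817,
       -49.1595])), (-90, array([ 40.5118,  10.6219, -40.3088, 115.1126,   8.1725,  57.0162,
       -93.7796])), (-135, array([  37.3744,   10.1009,  -36.8755,  115.204 ,    7.2176,   56.8946,
       -138.0293]))]
```

```bash
python3 - <<'E'
from h import *
C=[.485,-.050]
robot.reach([C[0],C[1],.28],R(0))
p=eyes.camera("wrist"); print(p["origin"],p["attitude"],proj(p,[*C,.03]))
cv2.imwrite("pics/w0.png",p["image"]); np.save("w0.npy",p,allow_pickle=True)
for q in("plate","frame","slide_knob","tail","beam"):
    r=spotter.masks_of(p,q); print(q,[(round(d["conf"],2),np.round(np.array(d["bbox"])*[560,420,560,420],1).tolist()) for d in r[:3]])
print(sensors.current_clock(),sensors.current_joint_pos())
E
```

```text
[0.4856 0.0133 0.4416] [[ 1.     -0.0026 -0.002 ]
 [-0.003  -0.9708 -0.2399]
 [-0.0013  0.2399 -0.9708]] [[278.8516 179.5281]]
plate [(0.75, [158.8, 56.6, 397.1, 265.8])]
frame [(0.77, [193.9, 92.7, 359.3, 256.5])]
slide_knob [(0.92, [284.1, 170.7, 336.0, 199.2])]
tail [(0.68, [223.5, 172.6, 274.5, 186.0]), (0.27, [223.4, 169.8, 335.4, 200.0])]
beam [(0.75, [226.2, 162.7, 336.1, 201.0])]
3.3083 [ 46.6446  -1.7438 -42.4036  98.9803  -1.1957  82.3147   4.3745]
```

View pics/w0.png

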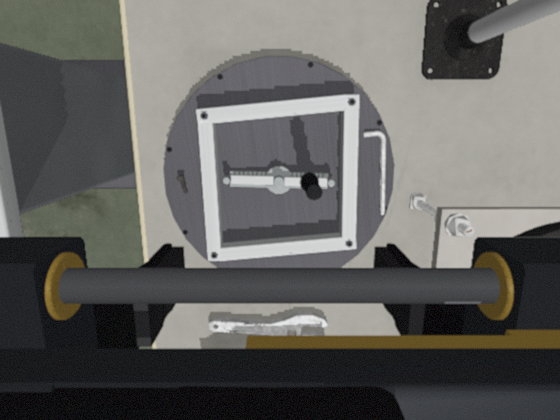

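The wrist view shows the four corner screws at about (205,116), (352,102), (349,243) and (214,255), the pivot at (279,180) and the knob at (313,186). The tower foot is at about (465,38), so it is close on the +x+y side.

```bash
python3 - <<'E'
from h import *
p=np.load("w0.npy",allow_pickle=True).item(); t=eyes.camera("top")
g=cv2.cvtColor(p["image"],cv2.COLOR_BGR2GRAY)
def dark(g,uv,h=4):
    u,v=np.round(uv).astype(int); w=g[v-h:v+h+1,u-h:u+h+1].astype(float)
    wt=np.clip(np.median(w)-20-w,0,None); yy,xx=np.mgrid[v-h:v+h+1,u-h:u+h+1]; return [(wt*xx).sum()/wt.sum(),(wt*yy).sum()/wt.sum()]
S=np.array([dark(g,x) for x in[(205,116),(352,102),(349,243),(214,255)]]); print(S)
W=unproj(p,S,.032); print("wrist screws",W)
gt=cv2.cvtColor(t["image"],cv2.COLOR_BGR2GRAY)
T=np.array([dark(gt,(245+x/4,155+y/4),2) for x,y in[(158,402),(132,132),(403,124),(438,395)]]) # LL.. reorder by nearest
Wt=unproj(t,T,.032); print("top screws",Wt)
for X in(W,):
    print("sides",[np.linalg.norm(X[i]-X[i-1]) for i in range(4)],"diag",np.linalg.norm(X[0]-X[2]),np.linalg.norm(X[1]-X[3]))
    print("angles",[np.degrees(np.arctan2(*(X[a]-X[b])[::-1])) for a,b in((0,2),(1,3))],"ctr",X.mean(0))
for cam in(p,t):
    for q,z in(("beam",.03),("slide_knob",.09),("tail",.02)):
        m=best(cam,q)
        if m is not None:
            v,u=np.nonzero(m); w=unproj(cam,np.c_[u,v],z); c=w.mean(0); l,e=np.linalg.eigh(np.cov(w.T)); print(q,c,np.degrees(np.arctan2(*e[::-1,1])),"ext",w.min(0),w.max(0))
# pivot disc & noses by hand
print("hand pivot,noseL,noseR,knobtop",unproj(p,[(279,180),(226,181),(331,183.5)],.03),unproj(p,(311,189),.09))
z=p["z_map"]; v,u=np.mgrid[0:90:6,400:560:8]
for (a,b) in((470,38),(500,24),(540,10),(440,205),(458,224)):
    d=z[b,a]; c=np.array([(a-p["cx"])/p["fx"]*d,(b-p["cy"])/p["fy"]*d,d]); print((a,b),np.array(p["attitude"])@c+p["origin"])
E
```

```text
[[203.4723 115.221 ]
 [351.4846 101.379 ]
 [348.7181 243.2082]
 [213.6902 254.8443]]
wrist screws [[ 0.4054  0.0191]
 [ 0.5614  0.0327]
 [ 0.565  -0.1236]
 [ 0.4093 -0.1374]]
top screws [[0.4078 0.0215]
 [0.5633 0.0345]
 [   nan    nan]
 [   nan    nan]]
sides [np.float64(0.15654408601900377), np.float64(0.15655843310479825), np.float64(0.15634864025981582), np.float64(0.1563822400490359)] diag 0.21411409412105242 0.22819285031364217
angles [np.float64(138.19073164158957), np.float64(48.18193674315328)] ctr [ 0.4853 -0.0523]
beam [ 0.4882 -0.0514] 175.67458387303094 ext [ 0.4242 -0.0721] [ 0.5451 -0.035 ]
slide_knob [ 0.5135 -0.0448] 173.36873183878808 ext [ 0.49   -0.0597] [ 0.5364 -0.0346]
tail [ 0.45   -0.0519] 179.29872737895505 ext [ 0.4215 -0.0577] [ 0.4772 -0.0462]
beam [ 0.4907 -0.0429] 179.32777085902148 ext [ 0.4237 -0.0505] [ 0.5389 -0.0335]
slide_knob [ 0.5094 -0.0399] 173.1983932432146 ext [ 0.499  -0.0425] [ 0.5208 -0.0357]
hand pivot,noseL,noseR,knobtop [[ 0.4852 -0.0505]
 [ 0.4264 -0.0515]
 [ 0.5429 -0.0546]] [[ 0.5157 -0.0499]]
(470, 38) [0.6771 0.0932 0.0345]
(500, 24) [0.6757 0.0934 0.0896]
(540, 10) [0.6775 0.0917 0.1382]
(440, 205) [ 0.6796 -0.0863 -0.0005]
(458, 224) [ 0.6471 -0.078   0.1147]<stdin>:6: RuntimeWarning: invalid value encountered in scalar divide
```

The long diagonal lies at 48.2° and the short one at -41.8°, with screw diagonals of 228 and 214 mm. I'll grip the knob along the radial direction, so the rule stays controlled both ways, and check the grip.

```bash
cat >> h.py <<'E'
P=np.array([.485,-.0512])
def at(r,th,z=.055): t=np.radians(th); return [P[0]+r*np.cos(t),P[1]+r*np.sin(t),z]
def st(m=""):
    e=np.array(sensors.current_ee_pos()); d=e[:2]-P
    print(m,"t",round(sensors.current_clock(),2),"tcp",e,"r",round(np.hypot(*d),4),"th",round(np.degrees(np.arctan2(d[1],d[0])),2),"F",np.array(sensors.current_contact_force()),"w",round(sensors.current_gripper_width(),3))
def swing(a,b,r,n=None,f=15):
    n=n or max(1,int(abs(b-a)/8)); 
    for th in np.linspace(a,b,n+1)[1:]:
        if robot.servo_line(at(r,th),R(np.radians(th)),max_speed=.04,f_stop=f): st(f"stop at {th}"); return th
E
python3 - <<'E'
from h import *
eoat.grip(.5,8)
robot.reach(at(.034,-1.5,.12),R(np.radians(-1.5)))
print(robot.servo_line(at(.034,-1.5),max_speed=.08,f_stop=6)); st("down")
eoat.grip(0.,10); st("gripped"); print(sensors.current_grip_force())
p=eyes.camera("wrist"); cv2.imwrite("pics/w1.png",p["image"])
E
```

```text
False
down t 6.29 tcp [ 0.5194 -0.052   0.0553] r 0.0344 th -1.31 F [ 0.2875 -0.4102  0.1507] w 0.502
gripped t 6.89 tcp [ 0.5189 -0.0521  0.0551] r 0.0339 th -1.59 F [-1.9744  0.2558  1.7761] w 0.178
9.999953118385747
```

View pics/w1.png

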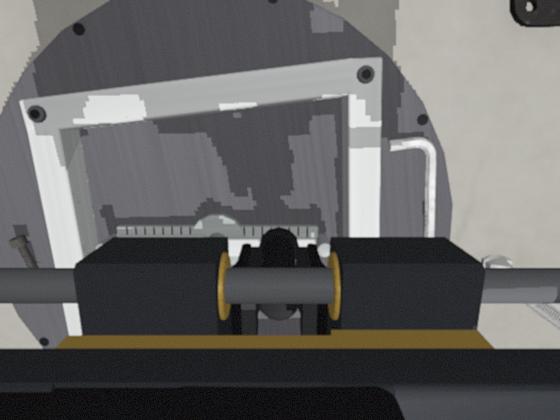

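The knob is held between the pads at (280,270), with a width reading of about 16 mm. Now I'll swing to the short diagonal.

```bash
python3 - <<'E'
from h import *
eoat.grip(0.,18)
robot.servo_line(at(.0362,-1.5),max_speed=.02); st("out")
s=swing(-1.5,-41.8,.0362); st("swung")
p=eyes.camera("top"); cv2.imwrite("pics/t2.png",cv2.resize(p["image"][155:295,245:385],(560,560),interpolation=cv2.INTER_CUBIC))
if s is None:
    print(robot.servo_line(at(.0715,-41.8),max_speed=.02,f_stop=9)); st("push"); robot.wait(.4); st()
    p=eyes.camera("top"); cv2.imwrite("pics/t3.png",cv2.resize(p["image"][155:295,245:385],(560,560),interpolation=cv2.INTER_CUBIC))
E
```

```text
out t 7.42 tcp [ 0.5212 -0.0522  0.0551] r 0.0362 th -1.61 F [-0.6397 -1.0564  4.4038] w 0.177
swung t 8.88 tcp [ 0.5123 -0.0755  0.0551] r 0.0366 th -41.58 F [ 1.0992 -0.2066  1.6693] w 0.177
True
push t 10.37 tcp [ 0.5346 -0.0953  0.0549] r 0.0663 th -41.64 F [-1.1401  0.4663  4.9287] w 0.18
 t 10.77 tcp [ 0.5346 -0.0952  0.0549] r 0.0663 th -41.63 F [-0.7394  0.0928  4.1511] w 0.176
```

View pics/t3.png

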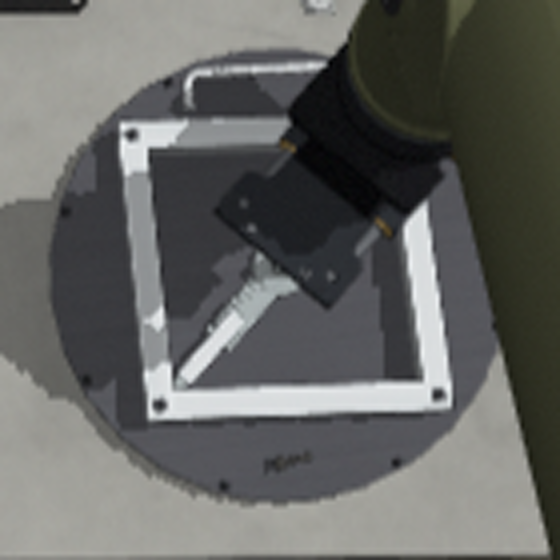

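The noses look seated: the tail is in the lower-left corner at crop (180,382), and r = 66.3 mm gives a slide of about 32.3 mm, as expected. The force relaxed once the arm stopped, so I'll press gently and hold it.

```bash
cat >> h.py <<'E'
def press(th,r,goal=7,n=8):
    u=np.array([np.cos(np.radians(th)),np.sin(np.radians(th))])
    for k in range(n):
        r+=.0007; robot.servo_line(at(r,th),max_speed=.01); robot.wait(.15)
        f=-np.array(sensors.current_contact_force())[:2]@u; e=np.array(sensors.current_ee_pos())[:2]-P
        print("cmd",round(r,4),"act",round(e@u,4),"Fr",round(f,2),"w",round(sensors.current_gripper_width(),3))
        if f>goal: break
    robot.wait(.4); st("held")
E
python3 - <<'E'
from h import *
press(-41.8,.0663)
E
```

```text
cmd 0.067 act 0.0663 Fr 3.54 w 0.173
cmd 0.0677 act 0.0664 Fr 4.65 w 0.176
cmd 0.0684 act 0.0665 Fr 5.94 w 0.179
cmd 0.0691 act 0.0665 Fr 7.93 w 0.175
held t 12.86 tcp [ 0.5347 -0.0954  0.0547] r 0.0665 th -41.66 F [-6.1686  4.9563  8.9721] w 0.174
```

Contact is firm: the rule is blocked at r = 66.5 mm under 8 N. I'll retract, swing to the long diagonal and push out there.

```bash
python3 - <<'E'
from h import *
robot.servo_line(at(.0362,-41.8),max_speed=.04); st("in")
s=swing(-41.8,48.2,.0362); st("swung")
if s is None:
    p=eyes.camera("top"); cv2.imwrite("pics/t4.png",cv2.resize(p["image"][155:295,245:385],(560,560),interpolation=cv2.INTER_CUBIC))
E
```

```text
in t 13.83 tcp [ 0.5116 -0.075   0.055 ] r 0.0357 th -41.82 F [0.7434 0.5086 5.2002] w 0.176
swung t 17.04 tcp [ 0.5082 -0.0247  0.055 ] r 0.0352 th 48.89 F [-2.6145 -1.2449  6.8042] w 0.178
```

View pics/t4.png

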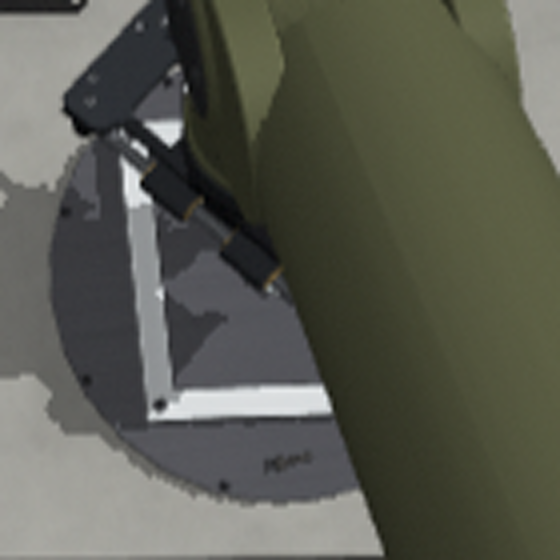

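The arm covers most of the view, but the left-hand screws at (132,132) and (158,404) haven't moved, so the frame is unshifted. I'll push out now.

```bash
python3 - <<'E'
from h import *
print(robot.servo_line(at(.078,48.2),max_speed=.02,f_stop=9)); st("push")
e=np.array(sensors.current_ee_pos())[:2]-P
press(48.2,np.hypot(*e))
E
```

```text
True
push t 18.91 tcp [0.5326 0.0028 0.0548] r 0.072 th 48.59 F [-1.6624 -1.1433  6.7446] w 0.175
cmd 0.0727 act 0.072 Fr 0.89 w 0.177
cmd 0.0734 act 0.0721 Fr 1.98 w 0.175
cmd 0.0741 act 0.0721 Fr 4.38 w 0.176
cmd 0.0748 act 0.0722 Fr 6.08 w 0.172
cmd 0.0755 act 0.0722 Fr 6.93 w 0.181
cmd 0.0762 act 0.0722 Fr 8.96 w 0.182
held t 21.71 tcp [0.5328 0.003  0.0546] r 0.0723 th 48.55 F [-6.8616 -5.646  10.5881] w 0.178
```

Firm contact again, at r = 72.2 mm (slide about 38.3 mm). I'll relax the force, release, retreat and check.

```bash
python3 - <<'E'
from h import *
robot.servo_line(at(.0724,48.5),max_speed=.02); st("relaxed")
eoat.grip(.45); st("open")
robot.servo_line(at(.0724,48.5,.15),max_speed=.1)
robot.servo_line([.485,-.051,.28],R(0),max_speed=.15); st("up")
p=eyes.camera("wrist"); cv2.imwrite("pics/w5.png",p["image"]); np.save("w5.npy",p,allow_pickle=True)
E
```

```text
relaxed t 22.05 tcp [0.5325 0.0027 0.0549] r 0.0718 th 48.61 F [-1.2169  0.3938  5.345 ] w 0.174
open t 22.77 tcp [0.5329 0.003  0.055 ] r 0.0724 th 48.51 F [-0.0792 -0.2004 -0.4936] w 0.446
up t 25.02 tcp [ 0.4847 -0.0506  0.2793] r 0.0007 th 113.67 F [ 0.8777  0.1233 -1.1287] w 0.452
```

View pics/w5.png

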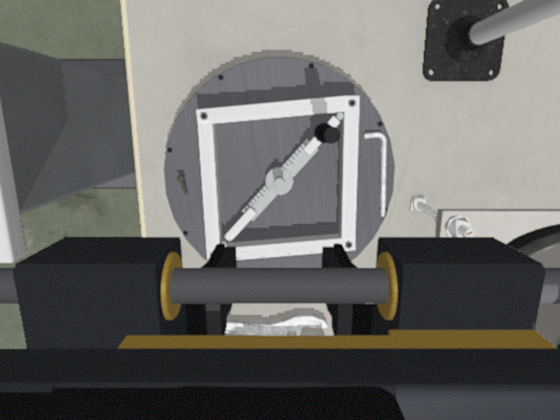

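The rule lies along the long diagonal with its noses at about (340,117) and (229,239), a pixel slope of 47.7° against about 48° for the diagonal's screws. The frame hasn't moved and the gripper is clear.

```bash
python3 -c "
from bench import *
from bench import sign_off
print(sign_off())"
```

```text
the job is handed in; nothing more can be done
None
```

I measured both diagonals with the rule, the shorter one first (slide about 32.5 mm, against about 38.3 mm on the longer), and handed the job in at about 25 s with the rule set on the longer diagonal, noses in the corners, the frame in place and the arm clear; no verdict came back.

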